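# Clear the reagent jars, load the sample cup, restock the bay

### The arm

A 6-joint arm with a two-finger parallel gripper is mounted at the origin on the work surface. World frame = base frame: x ahead of the robot, y to its left, z up, the work surface at z = 0. Lengths are in m, angles in rad, forces in N, time in s.
With the tool pointing down it reaches from about 0.35 to 0.975 m from the base axis. Payload 4.9 kg.
Tool frame: the origin (TCP) lies between the finger pads; the fingertips stand 17 mm ahead of it and the grasp point (between the pads) lies 2 mm behind it (manip.nose_length is the distance from the TCP to the fingertips, in m); z points along the fingers, y is the line along which they close (so a half turn about z gives the same grasp; the last joint's range is limited). The gripper opens to 85 mm and grips with 20 to 120 N. Pads are 22 mm wide; open, the fingers measure 114 mm over their backs; the gripper's body (76 mm by 85 mm) begins 54 mm behind the grasp point. The pads swing forward as they close: fully open they stand 13 mm farther back than shut.
Start: joints at [-0.119, 0.053, 1.613, -0, 1.476, -0.119], TCP at [0.625, 0, 0.248] pointing down, gripper open.
Joint ranges: [-3.01, 3.01], [-1.01, 2.22], [0.06, 2.58], [-1.02, 4.17], [0.09, 2.62], [-3.14, 3.14]. Speed limits (rad/s): [2.57, 2.57, 3.14, 3.14, 3.14, 3.14].

### API

Orientations are given as a unit quaternion [w, x, y, z].
In Python, from plant import manip gives the robot as it stands. The module is installed in compiled form; this text tells all that it offers.
- The arm moves only by the tool apply_moves, never from a script. Its argument "moves" is a list of rows, each a list of 3 entries, a list of its own where there are three numbers: the turn, a rotation vector about the tool's x, y, z in rad, then the shift along the tool's x, y, z in cm, then the closure, from -1 (fully open) to 1 (shut), so that 0 is half open. A call has 1 to 20 rows; each row is the pose to reach, as a shift and turn from the pose commanded when the call began, along the tool's axes at that moment; what a row does not reach only later rows make up. A row lasts 1/10 s, in which the tool goes at most 50 mm and 8.59 degrees, less where a joint would pass 70% of its speed; a pose out of reach is approached as far as the arm can. A call with a gripper value outside its range is refused whole. The fingers move at their own pace and stop on an object; the grip force is fixed at half the most. Time passes only in rows, so rows that repeat a pose let the fingers close. It gives the time, the measured TCP pose, the force, the opening and the grip force at its end, in the units of the state.
- manip.state(): the state, without advancing time (a new reading comes with each control period).
- manip.grab_frame(name): name is "scene" or "side" or "wrist"; returns a dict with "image" (420x560x3 uint8, red, green, blue), "K" (3x3 intrinsics, pixels), "k1" (the pictures are not rectified: a ray, as slopes to the right and down, at radius r is drawn at 1 + k1 r^2 times it, then the intrinsics apply), "rvec" (rotation vector, rad) and "tvec" (3), from world to camera coordinates, as OpenCV has them. Camera axes: x right, y down, z forward; pixel columns grow to the right and rows downward; lengths in m; the calibration is good to about 2 mm. A picture is of the moment at which its call begins. There is no depth.
- manip.job_done(): hands the job in; it is judged then, once.
Trained networks look in a picture, given as the dict that the camera call returned (one of the last four; its "shot" number tells which), for a name from the list of things; names that differ only in an ending like _2 or _b are one class to them, and where a whole thing is asked for, a point or a joint stands for the part that bears it (a point fixed in the world has none). Each returns a list of dicts, best first, with "score" (0 to 1); they miss things now and then, are a little off and sometimes report something else, mostly with a low value. They report only what shows in the picture. A call takes as long as a camera call. They do not tell look-alikes from the thing itself.
- manip.look_for(picture, label): "location" ([x, y, z] in m, in the coordinates of the camera as it stood for that picture, good to about 4 mm: the middle of the surface that is visible of it).
- manip.silhouettes(picture, label): "pixels" (420x560 bool, what is visible of it).
- manip.spot_point(picture, label): "location" ([x, y, z] in m, in the coordinates of the camera as it stood for that picture, good to about 4 mm: a listed point, or the origin of a listed thing).
The state is a dict: "time": time; "joint_pos": joint angles; "joint_vel": joint speeds; "joint_efforts": joint torques, N m; "tool_pos": TCP position; "tool_rot": TCP orientation; "contact_force": force on the tool from outside, world axes, zero at the start; "ft_torque": the same for the moment, N m; "gripper_width": opening from 0.0 (shut) to 1.0 (fully open); "grasp_force": force on a finger pad.
Only numpy, scipy, OpenCV 4.12 (cv2) and the standard library are available. Lean on these libraries where they do the work, as an engineer would, in place of code of your own. Each camera call takes 0.05 s, during which the arm holds its last target. There are 200 camera calls.

### The job

The blue-lidded sample cup stands hemmed in behind the three reagent jars in the storage bay. Leaving the cup where it is, first stand all three jars in the steel side tray; then set the cup upright in the blue-ringed well of the analyser; only after that put each jar back upright in the bay, centred on the mark of its own colour. Never tip a jar or the cup over, and leave everything released and still.

Things in the scene. Friction and masses are not known exactly. Their poses are not given: they have to be found in the camera images.
- cup: sample cup: closed upright black cylinder with a blue lid, 44 mm diameter, 46 mm tall; rigid, about 90 g. Origin at the centre of its underside, z up. It starts on the bay's base plate, between the three marks and the bay's back panel
- jar_red: reagent jar: white upright cylinder, 44 mm diameter, with a red band and a flat red screw cap 46 mm in diameter and 22 mm tall on top; 106 mm tall over all, about 130 g. Origin at the centre of its underside, z up. It starts on the red mark
- jar_green: reagent jar: white upright cylinder, 44 mm diameter, with a green band and a flat green screw cap 46 mm in diameter and 22 mm tall on top; 106 mm tall over all, about 130 g. Origin at the centre of its underside, z up. It starts on the green mark
- jar_yellow: reagent jar: white upright cylinder, 44 mm diameter, with a yellow band and a flat yellow screw cap 46 mm in diameter and 22 mm tall on top; 106 mm tall over all, about 130 g. Origin at the centre of its underside, z up. It starts on the yellow mark
- mark_red: red mark: fixed flat disc on the bay, 58 mm diameter, 2 mm thick, the home place of the red jar. Origin at the centre of its underside (on the bay's base plate), z up
- mark_green: green mark: fixed flat disc on the bay, 58 mm diameter, 2 mm thick, the home place of the green jar. Origin at the centre of its underside (on the bay's base plate), z up
- mark_yellow: yellow mark: fixed flat disc on the bay, 58 mm diameter, 2 mm thick, the home place of the yellow jar. Origin at the centre of its underside (on the bay's base plate), z up
- bay: fixed storage bay: grey base plate 190 (its x) by 200 (its y) by 8 mm, origin at the centre of its underside. Along its +x edge, 87 mm from the origin, an upright clear panel with a blue edge, 5 mm thick, top 92 mm above the table. Cup near (+30, 0) mm; marks at (-30, 0), (+25, +58), (+25, -58) mm in changing colour order. Two small vials 18 mm wide, 45 mm tall stand near its (+70, +-85)
- tray: empty shallow steel tray, fixed, the side area: 270 mm (its x) by 120 mm (its y), rim 15 mm high, walls and floor 4 mm thick. Origin at the centre of its underside, on the table. It stands to the left or right of the bay
- analyser: fixed dark grey analyser, 300 (its x) by 220 (its y) mm, flat top 110 mm up; origin at the centre of its underside. Straight above the origin a blue ring on the flat top forms the well: inner diameter 60, outer 84, ring 8 mm high; well floor 110 mm above the origin. Open black cover 95 mm and more from the well along +x, up to 200 mm high. On the other side of the bay from the tray
Mind the look-alikes: they are no part of the job. Of the things like the jar_red, leave any that is pink; of the rest the smaller one is meant.

How it is judged:
By the outcome, as a careful person would: the job done as asked, in the order asked, and still so for the second after the job is handed in, with the robot touching nothing.
It also fails if it takes over 141 s, if anything falls off the work surface, if the arm or the gripper's body presses on something with over 40 N, if the wrist force passes 120 N, or if a joint passes its speed limit or range.

## Working session

There is one attempt and no reset: what is moved stays moved. The work goes in short steps, Python scripts to look and compute and a tool call to move; the robot and the scene stay as the last step left them, time stands still between calls to the robot, and variables do not carry over. Pictures are saved under pics/ and viewed, at most 14 in all, crops included, and the job is handed in when it is done.

Besides the shell and the picture viewer there is one more tool, called after "Request:" as name(argument=value, ...) on one line, values as JSON. apply_moves: Moves the arm, as the interface text tells. Its arguments: {"type":"object","properties":{"moves":{"type":"array"}},"required":["moves"]}

```bash
mkdir -p pics; cat > h.py <<'E'
import numpy as np, cv2
from plant import manip
def cam2w(f,p):
    R,_=cv2.Rodrigues(np.array(f["rvec"],float)); return R.T@(np.array(p)-np.array(f["tvec"]).ravel())
def proj(f,P):
    R,_=cv2.Rodrigues(np.array(f["rvec"],float)); c=R@np.array(P)+np.array(f["tvec"]).ravel()
    s=c[:2]/c[2]; s=s*(1+f["k1"]*(s@s)); K=np.array(f["K"]); return np.array([K[0,0]*s[0]+K[0,2],K[1,1]*s[1]+K[1,2]])
def ray(f,px):
    K=np.array(f["K"]); d=np.array([(px[0]-K[0,2])/K[0,0],(px[1]-K[1,2])/K[1,1]]); s=d.copy()
    for _ in range(20): s=d/(1+f["k1"]*(s@s))
    R,_=cv2.Rodrigues(np.array(f["rvec"],float)); return -R.T@np.array(f["tvec"]).ravel(), R.T@np.array([s[0],s[1],1.])
def atz(f,px,z):
    o,d=ray(f,px); return o+d*(z-o[2])/d[2]
def tri(obs):
    A=np.zeros((3,3));b=np.zeros(3)
    for f,px in obs:
        o,d=ray(f,px); d/=np.linalg.norm(d); M=np.eye(3)-np.outer(d,d); A+=M;b+=M@o
    return np.linalg.solve(A,b)
def save(f,n): cv2.imwrite(f"pics/{n}.png",f["image"][:,:,::-1])
E
python3 - <<'E'
from h import *
np.set_printoptions(precision=4,suppress=True)
fs={}
for n in ["scene","side"]:
    f=manip.grab_frame(n); save(f,n+"0"); 
    for l in ["cup","jar_red","jar_green","jar_yellow","mark_red","mark_green","mark_yellow","bay","tray","analyser"]:
        for r in manip.spot_point(f,l): 
            w=cam2w(f,r["location"]); print(n,l,round(r["score"],2),w,proj(f,w).round())
w=manip.grab_frame("wrist"); save(w,"wrist0")
print(manip.state())
a=cv2.imread("pics/scene0.png")
E
```

```text
scene cup 0.64 [0.5482 0.0107 0.005 ] [277. 218.]
scene jar_red 0.96 [0.489  0.0096 0.01  ] [257. 201.]
scene jar_red 0.77 [ 0.4843 -0.1535  0.0023] [200. 251.]
scene jar_red 0.27 [0.5414 0.07   0.0109] [294. 198.]
scene jar_green 0.93 [0.5404 0.0688 0.008 ] [293. 199.]
scene jar_green 0.16 [0.5479 0.0094 0.0053] [277. 218.]
scene jar_yellow 0.68 [ 0.5542 -0.0444  0.0062] [261. 236.]
scene mark_red 0.39 [0.4957 0.0104 0.007 ] [260. 204.]
scene mark_green 0.48 [0.5401 0.0733 0.0079] [295. 197.]
scene tray 0.64 [ 0.4797 -0.3452 -0.0018] [122. 316.]
scene analyser 0.63 [ 0.4732  0.3165 -0.0072] [341. 126.]
side cup 0.83 [0.552  0.0105 0.0052] [275. 221.]
side jar_red 0.87 [ 0.4902 -0.1537 -0.0007] [298. 284.]
side jar_red 0.75 [ 0.6885  0.1012 -0.    ] [300. 180.]
side jar_red 0.56 [0.4871 0.0123 0.0131] [249. 230.]
side jar_green 0.93 [0.5446 0.072  0.0148] [257. 204.]
side jar_yellow 0.68 [ 0.5545 -0.0486  0.0123] [292. 233.]
side mark_red 0.69 [0.489  0.0097 0.0046] [251. 233.]
side mark_red 0.49 [0.5225 0.0029 0.0044] [266. 228.]
side mark_yellow 0.63 [ 0.5535 -0.0442  0.0097] [291. 233.]
side bay 0.92 [0.5205 0.0068 0.0038] [264. 228.]
side tray 0.76 [ 0.4769 -0.3456  0.0007] [363. 364.]
side tray 0.28 [0.4909 0.0145 0.015 ] [250. 228.]
side analyser 0.61 [0.4726 0.3157 0.004 ] [182. 167.]
{'time': 1.15, 'joint_pos': array([-0.119 ,  0.0527,  1.6129,  0.    ,  1.476 , -0.119 ]), 'joint_vel': array([-0.0002,  0.0009,  0.001 , -0.001 , -0.0011,  0.0002]), 'joint_efforts': array([ -0.0003, -39.3692, -37.0466,  -0.0002,   0.0005,  -0.    ]), 'tool_pos': array([0.625 , 0.    , 0.2483]), 'tool_rot': array([0.    , 0.7071, 0.7071, 0.    ]), 'contact_force': array([-0.5824,  0.1673, -0.8442]), 'ft_torque': array([-0.0037,  0.0527,  0.0144]), 'grasp_force': 0.0, 'gripper_width': 1.0001556515170225}
```

View pics/scene0.png

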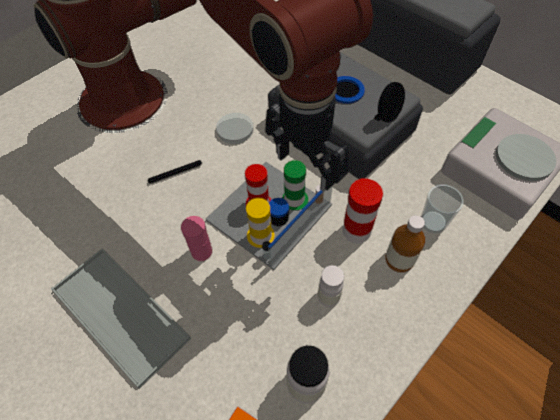

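View pics/side0.png

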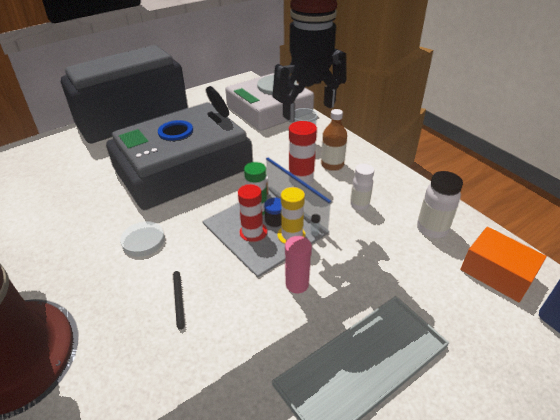

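View pics/wrist0.png

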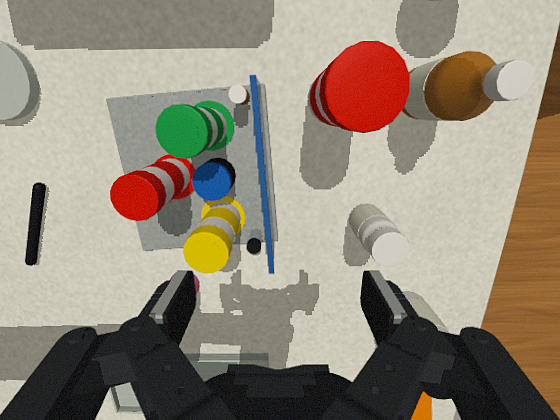

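The view shows three red/pink candidates: the red jar in the bay (scene 257,185), a larger red jar (363,207) and a pink one (197,238). By the description I choose the one in the bay at (257,185). Next I fit the caps over three views.

```bash
cat >> h.py <<'E'
from scipy.optimize import least_squares
HUE={"red":[(0,6),(174,180)],"green":[(50,80)],"yellow":[(22,33)],"blue":[(105,120)]}
def cmask(im,c):
    h=cv2.cvtColor(np.ascontiguousarray(im),cv2.COLOR_RGB2HSV); m=np.zeros(h.shape[:2],np.uint8)
    for a,b in HUE[c]: m|=cv2.inRange(h,(a,150,50),(b,255,255))
    return m
def blob(f,c,P,rad=35):
    n,l,s,ce=cv2.connectedComponentsWithStats(cmask(f["image"],c)); p=proj(f,P)
    k=[i for i in range(1,n) if s[i,4]>40 and np.hypot(*(ce[i]-p))<rad]
    if not k: return None
    i=min(k,key=lambda i:np.hypot(*(ce[i]-p))); return ce[i],s[i]
def hullc(f,P,r,h):
    t=np.linspace(0,2*np.pi,40); pts=np.array([proj(f,np.array(P)+[r*np.cos(a),r*np.sin(a),z]) for a in t for z in (0,-h)],np.float32)
    H=cv2.convexHull(pts); m=cv2.moments(H); return np.array([m["m10"],m["m01"]])/m["m00"],m["m00"]
def fitcap(fs,c,P0,r=.023,h=.022,rad=35,fixz=None):
    ob=[(f,blob(f,c,P0-np.array([0,0,h/2]),rad)) for f in fs]; ob=[o for o in ob if o[1]]
    g=(lambda p:np.r_[p[:2],fixz]) if fixz is not None else (lambda p:p)
    fun=lambda p:np.concatenate([hullc(f,g(p),r,h)[0]-b[0] for f,b in ob])
    s=least_squares(fun,P0); P=g(s.x)
    return P,s.fun.round(1),[(int(b[1][4]),int(hullc(f,P,r,h)[1])) for f,b in ob]
E
python3 - <<'E'
from h import *
np.set_printoptions(precision=4,suppress=True)
fs=[manip.grab_frame(n) for n in ["scene","side","wrist"]]
for c,P in dict(red=(.489,.010,.116),green=(.541,.07,.116),yellow=(.554,-.046,.116)).items(): print(c,*fitcap(fs,c,np.array(P)))
print("lid",blob(fs[2],"blue",np.array((.55,.0106,.054))))
P,b=np.array((.55,.0106,.054)),blob(fs[2],"blue",np.array((.55,.0106,.05)))
if b: print(atz(fs[2],b[0],.05))
for i,z in((0,.015),(1,.015)):
    for r in manip.silhouettes(fs[i],"tray")[:1]:
        cs,_=cv2.findContours(r["pixels"].astype(np.uint8),cv2.RETR_EXTERNAL,cv2.CHAIN_APPROX_NONE); C=max(cs,key=cv2.contourArea)
        w=np.array([atz(fs[i],p[0].astype(float),z)[:2] for p in C],np.float32)*1000
        print("tray",r["score"],cv2.minAreaRect(w))
        print(manip.state()["time"])
a=[r for n in (0,1) for r in [blob(fs[n],"blue",np.array((.473,.316,.118)),40)]]; print(a)
for n in (0,1):
    if a[n]: print("ring",atz(fs[n],a[n][0],.116))
R=[(fs[n],a[n][0]) for n in (0,1) if a[n]]
print("tri",tri(R))
E
```

```text
red [0.4915 0.0102 0.117 ] [-0.4 -0.1 -0.4 -0.1  0.2  0. ] [(423, 489), (427, 484), (2147, 2340)]
green [0.548  0.0707 0.1197] [ 2.4  0.6  2.3  0.7 -1.6 -0.1] [(378, 488), (207, 410), (3026, 2633)]
yellow [ 0.5535 -0.0458  0.1172] [-0.2  0.1 -0.5 -0.1  0.3  0.1] [(487, 543), (447, 496), (1787, 1960)]
lid (array([211.8509, 180.7397]), array([ 192,  162,   40,   39, 1160], dtype=int32))
[0.5495 0.0115 0.05  ]
tray 0.89 ((478.9040222167969, -345.0302429199219), (275.2493591308594, 119.82571411132812), 0.8516544699668884)
1.35
tray 0.9 ((473.2529296875, -348.4732360839844), (276.6918640136719, 125.29379272460938), 0.6085633039474487)
1.4
[(array([350.2301,  89.7642]), array([335,  76,  29,  27, 352], dtype=int32)), (array([174.813 , 130.0822]), array([158, 121,  35,  19, 353], dtype=int32))]
ring [0.4837 0.3189 0.116 ]
ring [0.4708 0.3102 0.116 ]
tri [0.4772 0.329  0.1051]
```

Request:
apply_moves(moves=[[[0,0,0],[-2.3,-3.5,0],-0.4],[[0,0,0],[-4.6,-7,0],-0.4],[[0,0,0],[-7,-10.5,0],-0.4],[[0,0,0],[-7,-10.5,0],-0.4],[[0,0,0],[-7,-10.5,0],-0.4]])

```text
time: 1.9
tool_pos: [0.5197, -0.0703, 0.2486]
tool_rot: [0.0, 0.708, 0.707, 0.0]
contact_force: [0.8, -0.5, 0.1]
gripper_width: 0.7
grasp_force: 0.0
```

```bash
python3 - <<'E'
from h import *
np.set_printoptions(precision=4,suppress=True)
fs=[manip.grab_frame(n) for n in ["scene","side","wrist"]]
save(fs[2],"wrist1")
for c,P in dict(red=(.489,.010,.116),green=(.542,.07,.116),yellow=(.554,-.046,.116)).items(): print(c,*fitcap(fs,c,np.array(P),25 if c!="green" else .023))if 0 else print(c,*fitcap(fs,c,np.array(P)))
s=manip.state(); print(s["time"],s["tool_pos"],s["gripper_width"])
P=-cv2.Rodrigues(np.array(fs[2]["rvec"]))[0].T@np.array(fs[2]["tvec"]).ravel(); print("cam",P)
a=[blob(fs[n],"blue",np.array((.475,.315,.115)),40) for n in (0,1)]
print([x[1] for x in a if x], tri([(fs[n],a[n][0]) for n in (0,1)]))
E
```

```text
red [0.4938 0.0098 0.1165] [-0.2  0.5  0.8 -0.3 -0.4 -0.2] [(397, 490), (429, 483), (2676, 2444)]
green [0.5401 0.0639 0.1246] [-2.7 -1.1  0.7  1.6  1.2 -1. ] [(386, 492), (212, 421), (3428, 3318)]
yellow [ 0.5513 -0.0421  0.1125] [ 0.5 -0.5 -2.6  1.2  1.9  0.8] [(488, 535), (441, 491), (2627, 2104)]
2.05 [ 0.5208 -0.0696  0.2486] 0.7016879832507313
cam [0.5194 0.0134 0.3745]
[array([328,  76,  36,  28, 471], dtype=int32), array([158, 121,  35,  19, 357], dtype=int32)] [0.4729 0.3163 0.1123]
```

View pics/wrist1.png

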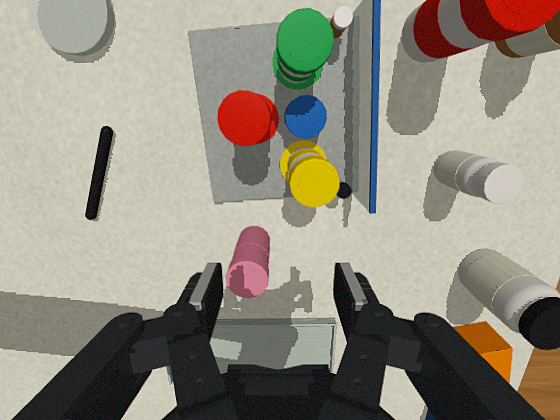

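The wrist view shows the chosen red jar's cap at (245,117), the green cap at (304,41), the yellow cap at (315,183), the cup's blue lid at (306,117) and the pink look-alike at (248,270), which is outside the bay. The choice holds.

```bash
python3 - <<'E'
from h import *
np.set_printoptions(precision=4,suppress=True)
f=manip.grab_frame("wrist")
for n,p,z in (("red",(245,117),.116),("green",(304,41),.116),("yellow",(315,183),.116),("cup",(306,117),.054),("c1",(189,31),.008),("c2",(215,203),.008),("pink",(248,279),.08)): print(n,atz(f,p,z))
E
```

```text
red [0.4922 0.011  0.116 ]
green [0.5403 0.0683 0.116 ]
yellow [ 0.5534 -0.0457  0.116 ]
cup [0.5493 0.0105 0.054 ]
c1 [0.4217 0.1014 0.008 ]
c2 [ 0.4378 -0.0973  0.008 ]
pink [ 0.4856 -0.167   0.08  ]
```

Request:
apply_moves(moves=[[[0,0,0],[4,-1.4,0],-0.4],[[0,0,0],[8,-2.8,0],-0.4],[[0,0,0],[8,-2.8,0],-0.4],[[0,0,0],[8,-2.8,4],-0.4],[[0,0,0],[8,-2.8,8],-0.4],[[0,0,0],[8,-2.8,12],-0.4],[[0,0,0],[8,-2.8,14.5],-0.4],[[0,0,0],[8,-2.8,14.5],-0.4],[[0,0,0],[8,-2.8,14.5],1],[[0,0,0],[8,-2.8,14.5],1],[[0,0,0],[8,-2.8,14.5],1],[[0,0,0],[8,-2.8,14.5],1],[[0,0,0],[8,-2.8,14.5],1],[[0,0,0],[8,-2.8,14.5],1]])

```text
time: 3.5
tool_pos: [0.4925, 0.0099, 0.1041]
tool_rot: [0.001, 0.707, 0.707, 0.0]
contact_force: [-0.5, 0.3, 1.2]
gripper_width: 0.521
grasp_force: 61.4
```

Request:
apply_moves(moves=[[[0,0,0],[0,0,-3],1],[[0,0,0],[0,0,-7],1],[[0,0,0],[0,0,-11],1],[[0,0,0],[-1.5,-0.4,-13],1],[[0,0,0],[-5,-1.3,-13],1],[[0,0,0],[-9.5,-2.5,-13],1],[[0,0,0],[-14,-3.7,-13],1],[[0,0,0],[-18.5,-4.9,-13],1],[[0,0,0],[-23,-6.1,-13],1],[[0,0,0],[-27.5,-7.3,-13],1],[[0,0,0],[-31.5,-8.4,-13],1],[[0,0,0],[-34.5,-9.2,-13],1],[[0,0,0],[-35.6,-9.5,-12],1],[[0,0,0],[-35.6,-9.5,-8],1],[[0,0,0],[-35.6,-9.5,-4],1],[[0,0,0],[-35.6,-9.5,-1.5],1],[[0,0,0],[-35.6,-9.5,0],1],[[0,0,0],[-35.6,-9.5,0],1]])

```text
time: 5.3
tool_pos: [0.3963, -0.3443, 0.101]
tool_rot: [-0.002, 0.707, 0.707, 0.0]
contact_force: [0.5, -0.0, -1.7]
gripper_width: 0.522
grasp_force: 61.7
```

```bash
python3 - <<'E'
from h import *
f=manip.grab_frame("side"); w=manip.grab_frame("wrist")
cv2.imwrite("pics/p2.png",np.hstack([cv2.resize(x["image"],(400,300)) for x in (f,w)])[:,:,::-1]); print(manip.state()["tool_pos"],manip.state()["contact_force"])
E
```

```text
[ 0.3976141  -0.34613784  0.10422914] [-0.09614813  0.09676707 -1.27757848]
```

View pics/p2.png

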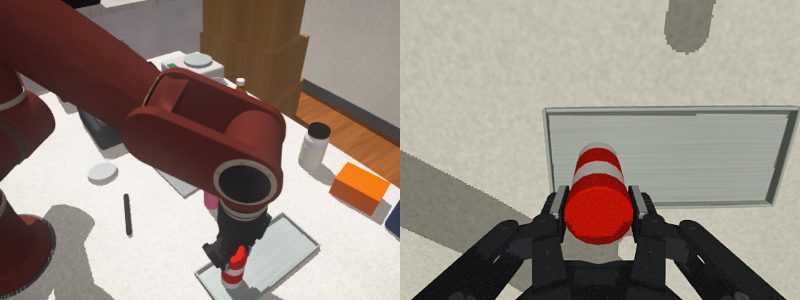

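The red jar hangs over the tray's left part (wrist view 600,215). I lower it the last 5 mm and release.

Request:
apply_moves(moves=[[[0,0,0],[0,0,0.3],1],[[0,0,0],[0,0,0.5],1],[[0,0,0],[0,0,0.5],1]])

```text
time: 5.7
tool_pos: [0.3972, -0.3462, 0.0989]
tool_rot: [0.0, 0.707, 0.707, -0.0]
contact_force: [0.4, 0.0, -1.5]
gripper_width: 0.524
grasp_force: 61.7
```

Request:
apply_moves(moves=[[[0,0,0],[0,0,0.1],1],[[0,0,0],[0,0,0.1],1]])

```text
time: 5.9
tool_pos: [0.3973, -0.3464, 0.0981]
tool_rot: [0.001, 0.707, 0.707, -0.0]
contact_force: [-0.9, 0.7, 1.1]
gripper_width: 0.522
grasp_force: 61.9
```

Request:
apply_moves(moves=[[[0,0,0],[0,0,0],-0.4],[[0,0,0],[0,0,0],-0.4],[[0,0,0],[0,0,0],-0.4],[[0,0,0],[0,0,-3],-0.4],[[0,0,0],[0,0,-7],-0.4],[[0,0,0],[0,0,-11],-0.4],[[0,0,0],[3,1,-13.7],-0.4],[[0,0,0],[7.5,2.6,-13.7],-0.4],[[0,0,0],[12,4.2,-13.7],-0.4],[[0,0,0],[16.5,5.7,-13.7],-0.4],[[0,0,0],[21,7.3,-13.7],-0.4],[[0,0,0],[25.5,8.9,-13.7],-0.4],[[0,0,0],[30,10.4,-13.7],-0.4],[[0,0,0],[34.5,12,-13.7],-0.4],[[0,0,0],[38.5,13.4,-13.7],-0.4],[[0,0,0],[41.5,14.4,-13.7],-0.4],[[0,0,0],[41.5,14.4,-13.7],-0.4],[[0,0,0],[41.5,14.4,-13.7],-0.4]])

```text
time: 7.7
tool_pos: [0.5409, 0.0694, 0.234]
tool_rot: [-0.0, 0.707, 0.708, -0.0]
contact_force: [-0.3, -1.0, -0.3]
gripper_width: 0.698
grasp_force: 0.0
```

```bash
python3 - <<'E'
from h import *
np.set_printoptions(precision=4,suppress=True)
f=manip.grab_frame("side"); w=manip.grab_frame("wrist")
cv2.imwrite("pics/p3.png",np.hstack([cv2.resize(x["image"],(400,300)) for x in (f,w)])[:,:,::-1]); print(manip.state()["tool_pos"])
b=blob(w,"green",(.541,.069,.116),60)
print(b, b and atz(w,b[0],.116), proj(w,(.541,.069,.116)))
print(fitcap([f],"red",np.array((.397,-.346,.11)),rad=60,fixz=.11))
E
```

```text
[0.5407 0.0682 0.2341]
(array([279.6068, 202.0557]), array([ 255,  162,   50,   75, 2673], dtype=int32)) [0.5412 0.0789 0.116 ] [279.3119 212.807 ]
(array([ 0.3969, -0.3467,  0.11  ]), array([ 0., -0.]), [(1028, 1118)])
```

View pics/p3.png

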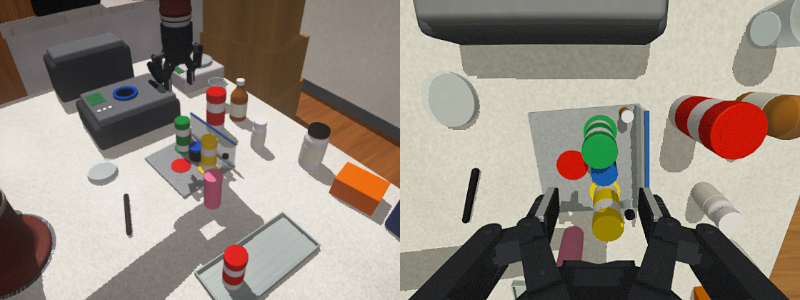

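The red jar stands upright in the tray (side view 235,265), its mark is bare, and the gripper is centred over the green jar (wrist view 600,150).

Request:
apply_moves(moves=[[[0,0,0],[0,0,4],-0.4],[[0,0,0],[0,0,8],-0.4],[[0,0,0],[0,0,11.5],-0.4],[[0,0,0],[0,0,13],-0.4],[[0,0,0],[0,0,13],-0.4],[[0,0,0],[0,0,13],1],[[0,0,0],[0,0,13],1],[[0,0,0],[0,0,13],1],[[0,0,0],[0,0,13],1],[[0,0,0],[0,0,13],1],[[0,0,0],[0,0,10],1],[[0,0,0],[0,0,6],1],[[0,0,0],[0,0,2],1],[[0,0,0],[0,0,0],1]])

```text
time: 9.2
tool_pos: [0.5423, 0.0692, 0.2385]
tool_rot: [0.002, 0.707, 0.707, 0.002]
contact_force: [0.1, -0.7, -2.1]
gripper_width: 0.518
grasp_force: 61.6
```

Request:
apply_moves(moves=[[[0,0,0],[-1.5,-0.2,0],1],[[0,0,0],[-5,-0.8,0],1],[[0,0,0],[-9.5,-1.4,0],1],[[0,0,0],[-14,-2.1,0],1],[[0,0,0],[-18.5,-2.8,0],1],[[0,0,0],[-23,-3.5,0],1],[[0,0,0],[-27.5,-4.2,0],1],[[0,0,0],[-32,-4.9,0],1],[[0,0,0],[-36.5,-5.6,0],1],[[0,0,0],[-40,-6.1,0],1],[[0,0,0],[-41.5,-6.3,1],1],[[0,0,0],[-41.5,-6.3,5],1],[[0,0,0],[-41.5,-6.3,9],1],[[0,0,0],[-41.5,-6.3,11.5],1],[[0,0,0],[-41.5,-6.3,13],1],[[0,0,0],[-41.5,-6.3,13],1],[[0,0,0],[-41.5,-6.3,13],1]])

```text
time: 10.9
tool_pos: [0.4777, -0.3456, 0.1036]
tool_rot: [-0.0, 0.707, 0.707, 0.0]
contact_force: [0.1, 0.6, -1.3]
gripper_width: 0.518
grasp_force: 63.5
```

Request:
apply_moves(moves=[[[0,0,0],[0,0,0.3],1],[[0,0,0],[0,0,0.55],1],[[0,0,0],[0,0,0.6],1],[[0,0,0],[0,0,0.6],1]])

```text
time: 11.3
tool_pos: [0.4783, -0.3463, 0.0993]
tool_rot: [0.001, 0.707, 0.707, -0.0]
contact_force: [-0.3, 1.2, 4.6]
gripper_width: 0.518
grasp_force: 64.0
```

Request:
apply_moves(moves=[[[0,0,0],[0,0,0],-0.4],[[0,0,0],[0,0,0],-0.4],[[0,0,0],[0,0,0],-0.4],[[0,0,0],[0,0,-3],-0.4],[[0,0,0],[0,0,-7],-0.4],[[0,0,0],[0,0,-11],-0.4],[[0,0,0],[3,0.8,-13.7],-0.4],[[0,0,0],[7.5,1.9,-13.7],-0.4],[[0,0,0],[12,3,-13.7],-0.4],[[0,0,0],[16.5,4.2,-13.7],-0.4],[[0,0,0],[21,5.3,-13.7],-0.4],[[0,0,0],[25.5,6.5,-13.7],-0.4],[[0,0,0],[29,7.4,-13.7],-0.4],[[0,0,0],[30,7.6,-13.7],-0.4],[[0,0,0],[30,7.6,-13.7],-0.4],[[0,0,0],[30,7.6,-13.7],-0.4]])

```text
time: 12.9
tool_pos: [0.5538, -0.0468, 0.2351]
tool_rot: [0.0, 0.707, 0.707, -0.0]
contact_force: [0.4, -0.2, 0.1]
gripper_width: 0.701
grasp_force: 0.0
```

```bash
python3 - <<'E'
from h import *
np.set_printoptions(precision=4,suppress=True)
f=manip.grab_frame("side"); w=manip.grab_frame("wrist"); s=manip.grab_frame("scene")
print(manip.state()["tool_pos"])
b=blob(w,"yellow",(.553,-.0457,.11),60)
print("yel",b and atz(w,b[0],.116), blob(w,"yellow",(.553,-.0457,.11),60)[1])
for n,P in (("red",(.493,.0095,.01)),("green",(.543,.069,.01))):
    for c in (w,s,f):
        b=blob(c,n,P,20); print(n,b and (atz(c,b[0],.01),b[1]))
print(fitcap([f,s],"green",np.array((.478,-.346,.11)),rad=60))
print(fitcap([f,s],"red",np.array((.397,-.346,.11)),rad=60))
save(w,"w4")
E
```

```text
[ 0.5538 -0.0474  0.2352]
yel [ 0.5523 -0.0358  0.116 ] [ 253  161   51   74 2753]
red (array([0.4921, 0.0085, 0.01  ]), array([ 201,  114,   50,   50, 1939], dtype=int32))
red (array([0.4811, 0.0207, 0.01  ]), array([246, 192,  25,  12, 114], dtype=int32))
red (array([0.4924, 0.0063, 0.01  ]), array([240, 222,  27,  19, 414], dtype=int32))
green (array([0.5422, 0.0704, 0.01  ]), array([ 243,   54,   51,   56, 2252], dtype=int32))
green (array([0.5451, 0.0717, 0.01  ]), array([283, 189,  25,  21, 383], dtype=int32))
green (array([0.5389, 0.0709, 0.01  ]), array([245, 199,  20,  16, 256], dtype=int32))
(array([ 0.4786, -0.347 ,  0.1127]), array([-1.1, -0.6, -0.6,  1.4]), [(571, 996), (589, 731)])
(array([ 0.3965, -0.346 ,  0.11  ]), array([-0.5, -0.3, -0.2,  0.7]), [(1033, 1118), (600, 678)])
```

View pics/w4.png

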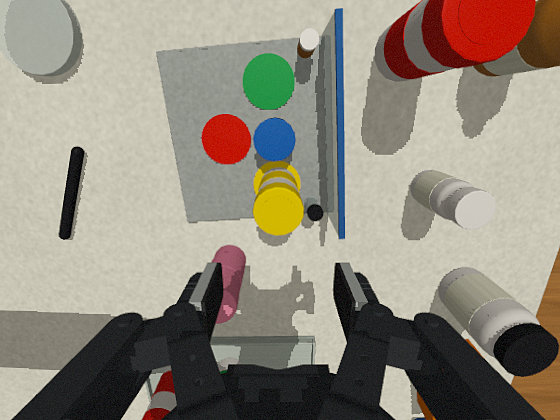

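The red mark at (226,139) and green mark at (268,81) are bare, the cup's lid is at (274,139) and the yellow cap at (278,211). I take the yellow jar next.

Request:
apply_moves(moves=[[[0,0,0],[0,0,4],-0.4],[[0,0,0],[0,0,8],-0.4],[[0,0,0],[0,0,11.5],-0.4],[[0,0,0],[0,0,13],-0.4],[[0,0,0],[0,0,13],-0.4],[[0,0,0],[0,0,13],1],[[0,0,0],[0,0,13],1],[[0,0,0],[0,0,13],1],[[0,0,0],[0,0,13],1],[[0,0,0],[0,0,13],1],[[0,0,0],[0,0,10],1],[[0,0,0],[0,0,6],1],[[0,0,0],[0,0,2],1],[[0,0,0],[0,0,0],1]])

```text
time: 14.45
tool_pos: [0.5552, -0.0461, 0.2396]
tool_rot: [0.002, 0.707, 0.707, 0.001]
contact_force: [0.4, -0.3, -1.5]
gripper_width: 0.52
grasp_force: 61.6
```

Request:
apply_moves(moves=[[[0,0,0],[-1.5,0,0],1],[[0,0,0],[-5,0,0],1],[[0,0,0],[-9.5,0,0],1],[[0,0,0],[-14,0.2,0],1],[[0,0,0],[-18.5,0.4,0],1],[[0,0,0],[-23,0.5,0],1],[[0,0,0],[-27.5,0.5,0],1],[[0,0,0],[-29.5,0.5,0],1],[[0,0,0],[-30,0.5,1],1],[[0,0,0],[-30,0.5,5],1],[[0,0,0],[-30,0.5,9],1],[[0,0,0],[-30,0.5,11.5],1],[[0,0,0],[-30,0.5,13],1],[[0,0,0],[-30,0.5,13.4],1],[[0,0,0],[-30,0.5,13.6],1],[[0,0,0],[-30,0.5,13.6],1]])

```text
time: 16.05
tool_pos: [0.5587, -0.3451, 0.1007]
tool_rot: [-0.001, 0.707, 0.708, -0.001]
contact_force: [-4.0, 1.8, 5.0]
gripper_width: 0.516
grasp_force: 62.9
```

Request:
apply_moves(moves=[[[0,0,0],[0,0,0],-0.4],[[0,0,0],[0,0,0],-0.4],[[0,0,0],[0,0,0],-0.4],[[0,0,0],[0,0,-3],-0.4],[[0,0,0],[0,0,-7],-0.4],[[0,0,0],[0,0,-11],-0.4],[[0,0,-0.13],[3,-0.1,-13.7],-0.5],[[0,0,-0.27],[7,-0.2,-13.7],-0.5],[[0,0,-0.41],[11,-0.3,-13.7],-0.5],[[0,0,-0.55],[15,-0.4,-13.7],-0.5],[[0,0,-0.69],[19,-0.5,-13.7],-0.5],[[0,0,-0.83],[23,-0.6,-13.7],-0.5],[[0,0,-0.97],[27,-0.7,-13.7],-0.5],[[0,0,-1.11],[31,-0.8,-13.7],-0.5],[[0,0,-1.25],[34,-0.9,-13.7],-0.5],[[0,0,-1.39],[35.6,-0.9,-13.7],-0.5],[[0,0,-1.53],[35.6,-0.9,-13.7],-0.5],[[0,0,-1.65],[35.6,-0.9,-13.7],-0.5],[[0,0,-1.65],[35.6,-0.9,-13.7],-0.5],[[0,0,-1.65],[35.6,-0.9,-13.7],-0.5]])

```text
time: 18.05
tool_pos: [0.55, 0.0101, 0.2362]
tool_rot: [0.0, -0.038, 0.999, 0.0]
contact_force: [0.8, 0.3, -0.5]
gripper_width: 0.75
grasp_force: 0.0
```

```bash
python3 - <<'E'
from h import *
np.set_printoptions(precision=4,suppress=True)
f=manip.grab_frame("side"); w=manip.grab_frame("wrist"); s=manip.grab_frame("scene")
print(manip.state()["tool_pos"],manip.state()["joint_pos"])
for c in (w,f,s):
    b=blob(c,"blue",(.5493,.0105,.045),40); print("cup",b and (atz(c,b[0],.052),b))
for c in (w,f,s):
    b=blob(c,"yellow",(.553,-.0457,.01),25); print("ymark",b and (atz(c,b[0],.01),b[1]))
for c in ("red","green","yellow"): print(c,fitcap([f,s],c,np.array((dict(red=.397,green=.478,yellow=.558)[c],-.346,.11)),rad=40))
for c in (f,s):
    b=blob(c,"blue",(.475,.316,.115),40); print("ring",b and (atz(c,b[0],.116),b))
cv2.imwrite("pics/p5.png",np.hstack([cv2.resize(x["image"],(400,300)) for x in (f,w)])[:,:,::-1])
E
```

```text
[0.55   0.0099 0.2363] [-0.1174 -0.1187  1.8004  0.0001  1.4599 -1.7658]
cup (array([0.5476, 0.0106, 0.052 ]), (array([278.2641, 192.305 ]), array([ 259,  173,   39,   40, 1223], dtype=int32)))
cup (array([0.5495, 0.0094, 0.052 ]), (array([274.2542, 204.8792]), array([265, 198,  20,  16, 240], dtype=int32)))
cup (array([0.5519, 0.0099, 0.052 ]), (array([277.9231, 207.2051]), array([268, 198,  21,  20, 312], dtype=int32)))
ymark (array([ 0.5502, -0.046 ,  0.01  ]), array([ 209,  160,   47,   46, 1684], dtype=int32))
ymark (array([ 0.5533, -0.0405,  0.01  ]), array([278, 225,  27,  18, 300], dtype=int32))
ymark (array([ 0.5513, -0.0455,  0.01  ]), array([247, 223,  28,  25, 497], dtype=int32))
red (array([ 0.3968, -0.3461,  0.11  ]), array([-0.5, -0.3, -0.2,  0.7]), [(1042, 1117), (598, 679)])
green (array([ 0.4798, -0.3441,  0.1154]), array([-0.2, -0.1, -0.1,  0.2]), [(659, 993), (612, 733)])
yellow (array([ 0.5593, -0.3445,  0.111 ]), array([-0.5, -0.3, -0.4,  0.7]), [(780, 876), (721, 776)])
ring (array([0.4706, 0.3103, 0.116 ]), (array([174.7211, 130.0873]), array([158, 121,  35,  19, 355], dtype=int32)))
ring (array([0.475 , 0.3127, 0.116 ]), (array([345.4444,  89.3547]), array([328,  76,  36,  28, 468], dtype=int32)))
```

View pics/p5.png

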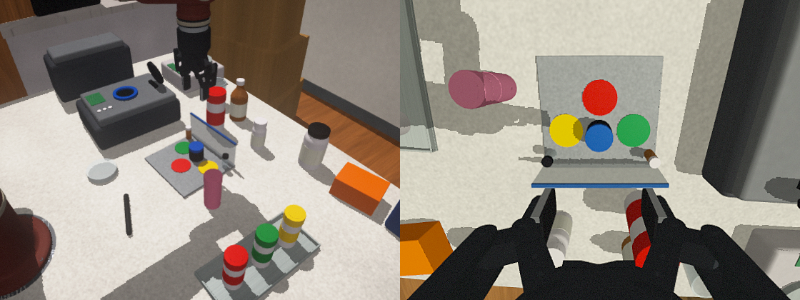

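All three jars stand in the tray (side view 235,265; 265,243; 294,220). The cup's lid is at (600,138) in the wrist view and the yellow mark is bare. I descend on the cup.

Request:
apply_moves(moves=[[[0,0,0],[0,0,4],-0.5],[[0,0,0],[0,0,8],-0.5],[[0,0,0],[0,0,12],-0.5],[[0,0,0],[0,0,15],-0.5],[[0,0,0],[0,0,17.5],-0.5],[[0,0,0],[0,0,19],-0.5],[[0,0,0],[0,0,19.6],-0.5],[[0,0,0],[0,0,19.6],-0.5],[[0,0,0],[0,0,19.6],1],[[0,0,0],[0,0,19.6],1],[[0,0,0],[0,0,19.6],1],[[0,0,0],[0,0,19.6],1],[[0,0,0],[0,0,19.6],1]])

```text
time: 19.5
tool_pos: [0.5517, 0.0098, 0.0424]
tool_rot: [0.002, -0.04, 0.999, -0.0]
contact_force: [-0.4, -0.3, 6.2]
gripper_width: 0.496
grasp_force: 61.2
```

Request:
apply_moves(moves=[[[0,0,0],[0,0,-2],1],[[0,0,0],[0,0,-5],1],[[0,0,0],[0,0,-9],1],[[0,0,0],[0,0,-13],1],[[0,0,0],[0,0,-16.5],1],[[0,0,0],[0.2,1.5,-17.5],1],[[0,0,0],[0.9,5,-17.5],1],[[0,0,0],[1.7,9.5,-17.5],1],[[0,0,0],[2.5,14,-17.5],1],[[0,0,0],[3.2,18.5,-17.5],1],[[0,0,0],[4,23,-17.5],1],[[0,0,0],[4.7,27,-17.5],1],[[0,0,0],[5.3,30,-17.5],1],[[0,0,0],[5.4,30.8,-17.5],1],[[0,0,0],[5.4,30.8,-17.5],1],[[0,0,0],[5.4,30.8,-17.5],1]])

```text
time: 21.1
tool_pos: [0.4715, 0.3121, 0.2144]
tool_rot: [-0.001, -0.039, 0.999, -0.001]
contact_force: [0.0, -0.2, -0.6]
gripper_width: 0.494
grasp_force: 61.0
```

```bash
python3 - <<'E'
from h import *
np.set_printoptions(precision=4,suppress=True)
f=manip.grab_frame("side"); w=manip.grab_frame("wrist"); s=manip.grab_frame("scene")
print(manip.state()["tool_pos"],manip.state()["tool_rot"],manip.state()["gripper_width"],proj(w,(.473,.313,.116)))
for c in (f,s):
    b=blob(c,"blue",(.473,.313,.115),40); print("ring",b and (atz(c,b[0],.116),b))
cv2.imwrite("pics/p6.png",np.hstack([cv2.resize(x["image"],(400,300)) for x in (f,w)])[:,:,::-1])
save(w,"w6")
E
```

```text
[0.4721 0.3116 0.2151] [-0.0001 -0.0387  0.9993 -0.0002] 0.4962352229482127 [279.0691 223.5003]
ring (array([0.4709, 0.3104, 0.116 ]), (array([174.8028, 130.0479]), array([158, 121,  35,  19, 355], dtype=int32)))
ring (array([0.4754, 0.3129, 0.116 ]), (array([345.6645,  89.3878]), array([328,  76,  36,  27, 459], dtype=int32)))
```

View pics/w6.png

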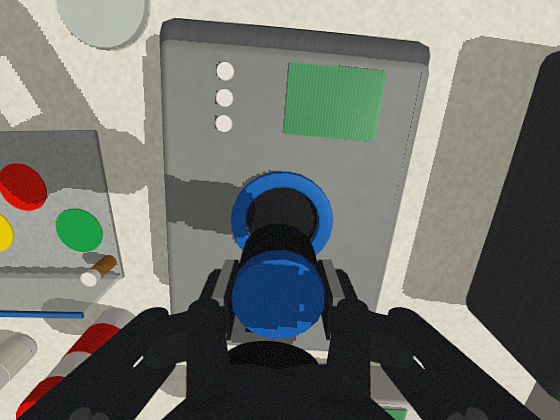

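The cup (lid 278,290) hangs over the blue ring, whose centre is near (282,222), so I shift 3 mm to +y and lower.

Request:
apply_moves(moves=[[[0,0,0],[0,0.3,0],1],[[0,0,0],[0,0.3,2],1],[[0,0,0],[0,0.3,4],1],[[0,0,0],[0,0.3,5.5],1],[[0,0,0],[0,0.3,6.5],1],[[0,0,0],[0,0.3,6.8],1],[[0,0,0],[0,0.3,6.8],1],[[0,0,0],[0,0.3,6.8],1]])

```text
time: 22.05
tool_pos: [0.4721, 0.3161, 0.1483]
tool_rot: [0.001, -0.04, 0.999, 0.0]
contact_force: [-0.2, -0.1, -0.4]
gripper_width: 0.499
grasp_force: 61.0
```

```bash
python3 - <<'E'
from h import *
np.set_printoptions(precision=4,suppress=True)
f=manip.grab_frame("side"); w=manip.grab_frame("wrist")
s=manip.state(); print(s["tool_pos"],s["contact_force"])
a=f["image"][70:200,100:260]; b=w["image"][140:370,180:400]
cv2.imwrite("pics/p7.png",np.hstack([cv2.resize(a,(400,325)),cv2.resize(b,(400,325))])[:,:,::-1])
E
```

```text
[0.4722 0.3161 0.1485] [0.095  0.1169 0.5102]
```

View pics/p7.png

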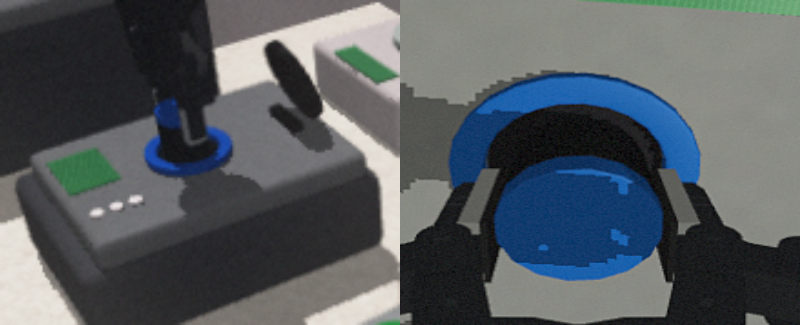

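The cup (lid centre 579) sits laterally centred in the ring (centre 575 in the crop) and inside it. I lower until it touches.

Request:
apply_moves(moves=[[[0,0,0],[0,0,0.3],1],[[0,0,0],[0,0,0.45],1],[[0,0,0],[0,0,0.45],1]])

```text
time: 22.45
tool_pos: [0.472, 0.3161, 0.1444]
tool_rot: [0.001, -0.04, 0.999, 0.0]
contact_force: [-1.2, -0.8, 5.2]
gripper_width: 0.494
grasp_force: 61.6
```

Request:
apply_moves(moves=[[[0,0,0],[0,0,0],-0.5],[[0,0,0],[0,0,0],-0.5],[[0,0,0],[0,0,0],-0.5],[[0,0,0],[0,0,-1],-0.5],[[0,0,0],[0,0,-4],-0.5],[[0,0,0],[0,0,-8],-0.5],[[0,0,0],[0,0,-10],-0.5],[[0,0,0],[0,0,-10],-0.5]])

```text
time: 23.25
tool_pos: [0.4736, 0.3168, 0.2484]
tool_rot: [0.004, -0.04, 0.999, 0.002]
contact_force: [0.4, -0.2, 0.7]
gripper_width: 0.75
grasp_force: 0.0
```

```bash
python3 - <<'E'
from h import *
np.set_printoptions(precision=4,suppress=True)
f=manip.grab_frame("side"); w=manip.grab_frame("wrist")
s=manip.state(); print(s["tool_pos"],s["contact_force"])
a=f["image"][70:200,100:260]; b=w["image"][100:330,170:390]
cv2.imwrite("pics/p8.png",np.hstack([cv2.resize(a,(400,325)),cv2.resize(b,(400,325))])[:,:,::-1])
E
```

```text
[0.4716 0.3158 0.2432] [ 0.2433  0.526  -0.5366]
```

View pics/p8.png

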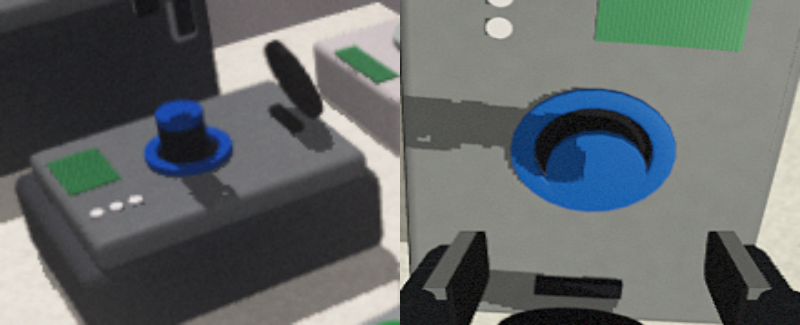

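The cup stands upright in the well. Next I stop over the bay to measure the bare marks.

Request:
apply_moves(moves=[[[0,0,0],[-0.5,-3,0],-0.5],[[0,0,0],[-1.5,-7.5,0],-0.5],[[0,0,0],[-2.5,-12,0],-0.5],[[0,0,0],[-3.5,-16.5,0],-0.5],[[0,0,0],[-4.5,-21,0],-0.5],[[0,0,0],[-5.5,-25.5,0],-0.5],[[0,0,0],[-6.3,-29.5,0],-0.5],[[0,0,0],[-6.6,-31.2,0],-0.5],[[0,0,0],[-6.6,-31.2,0],-0.5],[[0,0,0],[-6.6,-31.2,0],-0.5],[[0,0,0],[-6.6,-31.2,0],-0.5]])

```text
time: 24.45
tool_pos: [0.5615, 0.0113, 0.2421]
tool_rot: [-0.001, -0.04, 0.999, 0.0]
contact_force: [0.2, 0.5, -0.1]
gripper_width: 0.748
grasp_force: 0.0
```

```bash
cat > m.py <<'E'
from h import *
np.set_printoptions(precision=4,suppress=True)
f=manip.grab_frame("side"); w=manip.grab_frame("wrist"); s=manip.grab_frame("scene")
st=manip.state(); print(st["tool_pos"],st["tool_rot"],st["time"])
G=dict(red=(-.03,0),green=(.025,.058),yellow=(.025,-.058)); P0=dict(red=(.492,.0095,.01),green=(.5425,.07,.01),yellow=(.553,-.046,.01))
ob=[]
for n,c in (("w",w),("f",f),("s",s)):
    for k in G:
        b=blob(c,k,P0[k],15)
        if b:
            H,A=hullc(c,np.array(P0[k]),.029,.0)
            print(n,k,atz(c,b[0]+np.array(P0[k][:2])*0,.01),b[1][4],int(A)); 
            if b[1][4]>.93*A: ob.append((c,k,b[0]))
W=lambda p,k:np.array([p[0]+np.cos(p[2])*G[k][0]-np.sin(p[2])*G[k][1],p[1]+np.sin(p[2])*G[k][0]+np.cos(p[2])*G[k][1],.01])
r=least_squares(lambda p:np.concatenate([hullc(c,W(p,k),.029,0)[0]-q for c,k,q in ob]),[.522,.009,.08])
print(r.x,r.fun.round(1),{k:W(r.x,k) for k in G})
for c in ("red","green","yellow"): print(c,fitcap([f,s,w],c,np.array((dict(red=.397,green=.479,yellow=.559)[c],-.346,.11)),rad=40))
save(w,"wm")
E
python3 m.py
```

```text
[0.5618 0.0112 0.2427] [-0.     -0.0405  0.9992  0.0001] 24.6
w red [0.4909 0.0074 0.01  ] 1936 1963
w green [0.5412 0.0695 0.01  ] 1636 1694
w yellow [ 0.5503 -0.046   0.01  ] 1688 1692
f red [0.4924 0.0062 0.01  ] 414 415
f green [0.5425 0.0683 0.01  ] 312 341
f yellow [ 0.5533 -0.0403  0.01  ] 305 428
s red [0.4938 0.0078 0.01  ] 457 464
s green [0.5442 0.0695 0.01  ] 423 457
s yellow [ 0.5514 -0.0455  0.01  ] 499 533
[0.5218 0.01   0.0763] [ 0.2  0.2  0.   0.3  0.   0.1 -0.6 -0.1 -0.7 -0.3 -0.3  0.2] {'red': array([0.4919, 0.0077, 0.01  ]), 'green': array([0.5423, 0.0697, 0.01  ]), 'yellow': array([ 0.5511, -0.046 ,  0.01  ])}
red (array([ 0.3969, -0.3462,  0.1101]), array([-0.4, -0.3, -0.3,  0.7]), [(1042, 1118), (599, 679)])
green (array([ 0.4796, -0.3441,  0.1155]), array([-0.4, -0.1, -0.3,  0.2]), [(668, 994), (615, 733)])
yellow (array([ 0.5591, -0.3441,  0.1111]), array([-0.8, -0.5, -0.3,  0.5]), [(776, 876), (721, 776)])
```

Request:
apply_moves(moves=[[[0,0,0],[0.2,-3,0],-0.5],[[0,0,0],[0.6,-7.5,0],-0.5],[[0,0,0],[1,-12,0],-0.5],[[0,0,0],[1.4,-16.5,0],-0.5],[[0,0,0],[1.8,-21,0],-0.5],[[0,0,0],[2.2,-25.5,0],-0.5],[[0,0,0],[2.6,-30,0],-0.5],[[0,0,0],[2.9,-34,0],-0.5],[[0,0,0],[3.1,-35.6,0],-0.5],[[0,0,0],[3.1,-35.6,0],-0.5],[[0,0,0],[3.1,-35.6,0],-0.5]])

```text
time: 25.7
tool_pos: [0.5596, -0.3461, 0.2427]
tool_rot: [-0.0, -0.04, 0.999, 0.001]
contact_force: [-0.2, 0.0, 0.6]
gripper_width: 0.744
grasp_force: 0.0
```

```bash
python3 - <<'E'
from h import *
np.set_printoptions(precision=4,suppress=True)
w=manip.grab_frame("wrist"); s=manip.state(); print(s["tool_pos"],s["tool_rot"])
save(w,"w9")
for c,x in (("yellow",.5587),("green",.4783),("red",.397)):
    b=blob(w,c,(x,-.346,.1),40); print(c,b and (b[0],atz(w,b[0],.1),hullc(w,(x,-.346,.11),.023,.022)))
E
```

```text
[ 0.5597 -0.3456  0.2427] [-0.     -0.0404  0.9992  0.0004]
yellow (array([279.0067, 202.3375]), array([ 0.556 , -0.3448,  0.1   ]), (array([277.5433, 205.2114]), 2037.5625676540658))
green (array([286.2818, 114.9415]), array([ 0.4761, -0.345 ,  0.1   ]), (array([285.1686, 116.9002]), 2436.9493647523923))
red (array([293.0492,  18.2952]), array([ 0.4019, -0.3461,  0.1   ]), (array([294.0541,   8.7572]), 3538.832755220901))
```

View pics/w9.png

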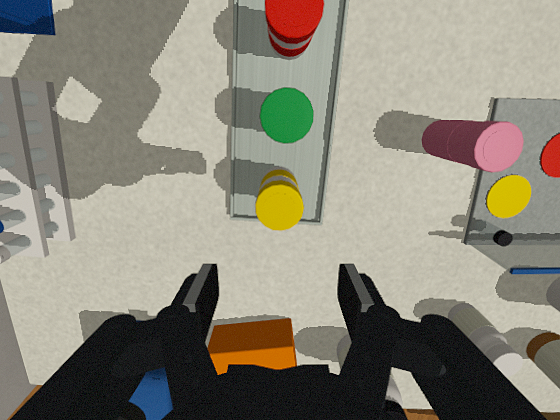

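The jars' caps are at (279,205) yellow, (287,115) green and (294,12) red in the tray. I pick up the yellow one.

Request:
apply_moves(moves=[[[0,0,0],[0.1,0,4],-0.5],[[0,0,0],[0.1,0,8],-0.5],[[0,0,0],[0.1,0,12],-0.5],[[0,0,0],[0.1,0,14],-0.5],[[0,0,0],[0.1,0,14.4],-0.5],[[0,0,0],[0.1,0,14.4],-0.5],[[0,0,0],[0.1,0,14.4],1],[[0,0,0],[0.1,0,14.4],1],[[0,0,0],[0.1,0,14.4],1],[[0,0,0],[0.1,0,14.4],1],[[0,0,0],[0.1,0,14.4],1],[[0,0,0],[0.1,0,12],1],[[0,0,0],[0.1,0,8],1],[[0,0,0],[0.1,0,4],1],[[0,0,0],[0.1,0,0.5],1],[[0,0,0],[0.1,0,0],1]])

```text
time: 27.35
tool_pos: [0.5603, -0.3493, 0.2501]
tool_rot: [0.004, -0.039, 0.999, -0.004]
contact_force: [0.1, -0.0, -1.7]
gripper_width: 0.523
grasp_force: 61.5
```

Request:
apply_moves(moves=[[[0,0,0],[-0.1,1.5,0],1],[[0,0,0],[-0.3,5,0],1],[[0,0,0],[-0.5,9.5,0],1],[[0,0,0],[-0.8,14,0],1],[[0,0,0],[-1,18.5,0],1],[[0,0,0],[-1.3,23,0],1],[[0,0,0],[-1.5,27,0],1],[[0,0,0],[-1.7,29.3,0],1],[[0,0,0],[-1.7,29.9,0],1],[[0,0,0],[-1.7,29.9,3],1],[[0,0,0],[-1.7,29.9,7],1],[[0,0,0],[-1.7,29.9,10],1],[[0,0,0],[-1.7,29.9,12],1],[[0,0,0],[-1.7,29.9,12],1],[[0,0,0],[-1.7,29.9,12],1],[[0,0,0],[-1.7,29.9,12],1]])

```text
time: 28.95
tool_pos: [0.5523, -0.0484, 0.1241]
tool_rot: [0.001, -0.039, 0.999, -0.0]
contact_force: [0.5, 0.0, -0.8]
gripper_width: 0.524
grasp_force: 61.6
```

```bash
python3 - <<'E'
from h import *
np.set_printoptions(precision=4,suppress=True)
w=manip.grab_frame("wrist"); f=manip.grab_frame("side"); s=manip.grab_frame("scene"); st=manip.state(); print(st["tool_pos"],st["tool_rot"],st["contact_force"],st["gripper_width"])
z=st["tool_pos"][2]+.012
print(fitcap([f,s,w],"yellow",np.array((.551,-.046,z)),rad=30,fixz=z),z)
E
```

```text
[ 0.5526 -0.0483  0.1245] [ 0.0014 -0.0395  0.9992 -0.0004] [ 0.3861 -0.2733 -1.8595] 0.5174417874501019
(array([ 0.5494, -0.0481,  0.1365]), array([ 2.1, -0.4, -5.3, -2.1,  0.8,  0.9]), [(309, 514), (336, 563), (7381, 8299)]) 0.13647771448426899
```

Request:
apply_moves(moves=[[[0,0,0],[0.1,0.25,0.7],1],[[0,0,0],[0.1,0.25,1.4],1],[[0,0,0],[0.1,0.25,1.8],1],[[0,0,0],[0.1,0.25,1.9],1],[[0,0,0],[0.1,0.25,1.9],1]])

```text
time: 29.6
tool_pos: [0.5524, -0.0454, 0.1079]
tool_rot: [0.002, -0.04, 0.999, 0.0]
contact_force: [-4.7, 3.1, 16.7]
gripper_width: 0.519
grasp_force: 63.2
```

Request:
apply_moves(moves=[[[0,0,0],[0,0,-0.5],1],[[0,0,0],[0.05,-0.05,-0.5],1],[[0,0,0],[0.05,-0.05,-0.5],1]])

```text
time: 29.9
tool_pos: [0.5493, -0.0461, 0.1079]
tool_rot: [-0.001, -0.04, 0.999, 0.0]
contact_force: [-0.4, 0.2, 1.8]
gripper_width: 0.517
grasp_force: 61.7
```

```bash
python3 - <<'E'
from h import *
np.set_printoptions(precision=4,suppress=True)
st=manip.state(); print(st["tool_pos"],st["tool_rot"],st["contact_force"])
E
```

```text
[ 0.5493 -0.0461  0.1079] [-0.0006 -0.0396  0.9992  0.0001] [-0.4439  0.1847  1.8115]
```

Request:
apply_moves(moves=[[[0,0,0],[0,0,-0.2],1],[[0,0,0],[-0.2,0,-0.2],1],[[0,0,0],[-0.2,0,-0.2],1],[[0,0,0],[-0.2,0,-0.2],1]])

```text
time: 30.3
tool_pos: [0.5518, -0.046, 0.1105]
tool_rot: [-0.0, -0.04, 0.999, 0.0]
contact_force: [-0.5, 0.1, -1.6]
gripper_width: 0.519
grasp_force: 61.7
```

Request:
apply_moves(moves=[[[0,0,0],[0.05,0,0.15],1],[[0,0,0],[0.05,0,0.25],1],[[0,0,0],[0.05,0,0.25],1]])

```text
time: 30.6
tool_pos: [0.5513, -0.046, 0.1081]
tool_rot: [-0.0, -0.04, 0.999, 0.0]
contact_force: [-0.1, -0.4, -1.3]
gripper_width: 0.514
grasp_force: 61.7
```

Request:
apply_moves(moves=[[[0,0,0],[0,0,0.1],1],[[0,0,0],[0,0,0.1],-0.5],[[0,0,0],[0,0,0.1],-0.5],[[0,0,0],[0,0,0.1],-0.5],[[0,0,0],[0,0,-3],-0.5],[[0,0,0],[0,0,-7],-0.5],[[0,0,0],[0,0,-11],-0.5],[[0,0,0],[0.8,-2.5,-13.5],-0.5],[[0,0,0],[2.2,-7,-13.5],-0.5],[[0,0,0],[3.7,-11.5,-13.5],-0.5],[[0,0,0],[5.2,-16,-13.5],-0.5],[[0,0,0],[6.7,-20.5,-13.5],-0.5],[[0,0,0],[8.2,-25,-13.5],-0.5],[[0,0,0],[9.4,-28.4,-13.5],-0.5],[[0,0,0],[9.7,-29.2,-13.5],-0.5],[[0,0,0],[9.7,-29.2,-13.5],-0.5],[[0,0,0],[9.7,-29.2,-13.5],-0.5]])

```text
time: 32.3
tool_pos: [0.4781, -0.3439, 0.2432]
tool_rot: [0.0, -0.04, 0.999, 0.0]
contact_force: [0.6, 0.8, -0.1]
gripper_width: 0.754
grasp_force: 0.0
```

```bash
python3 - <<'E'
from h import *
np.set_printoptions(precision=4,suppress=True)
w=manip.grab_frame("wrist"); f=manip.grab_frame("side"); s=manip.grab_frame("scene"); st=manip.state(); print(st["tool_pos"],st["tool_rot"])
print(fitcap([f,s],"yellow",np.array((.551,-.046,.116)),rad=30))
for c,x in (("green",.4783),("red",.397)):
    b=blob(w,c,(x,-.346,.1),40); print(c,b and (b[0],atz(w,b[0],.105),hullc(w,(x,-.346,.11),.023,.022)))
cv2.imwrite("pics/p10.png",np.hstack([cv2.resize(x["image"],(400,300)) for x in (f,w)])[:,:,::-1])
E
```

```text
[ 0.4784 -0.3434  0.2434] [ 0.0001 -0.0406  0.9992  0.0001]
(array([ 0.5524, -0.0423,  0.1168]), array([-0.2, -0.2, -0. ,  0.2]), [(438, 494), (471, 540)])
green (array([276.2258, 204.2432]), array([ 0.4753, -0.3453,  0.105 ]), (array([275.2243, 205.9052]), 2027.6886709755054))
red (array([281.9604, 114.7248]), array([ 0.3947, -0.3467,  0.105 ]), (array([282.5913, 116.8494]), 2428.2655413354514))
```

View pics/p10.png

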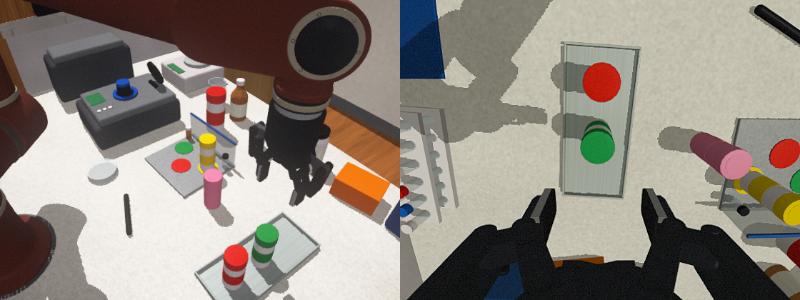

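The yellow jar stands on its mark (side view 207,150); green (598,147) and red (602,82) wait in the tray. Next is green.

Request:
apply_moves(moves=[[[0,0,0],[0,-0.2,4],-0.5],[[0,0,0],[0,-0.2,8],-0.5],[[0,0,0],[0,-0.2,12],-0.5],[[0,0,0],[0,-0.2,14],-0.5],[[0,0,0],[0,-0.2,14.4],-0.5],[[0,0,0],[0,-0.2,14.4],-0.5],[[0,0,0],[0,-0.2,14.4],1],[[0,0,0],[0,-0.2,14.4],1],[[0,0,0],[0,-0.2,14.4],1],[[0,0,0],[0,-0.2,14.4],1],[[0,0,0],[0,-0.2,14.4],1],[[0,0,0],[0,-0.2,12],1],[[0,0,0],[0,-0.2,8],1],[[0,0,0],[0,-0.2,4],1],[[0,0,0],[0,-0.2,0.5],1],[[0,0,0],[0,-0.2,0],1]])

```text
time: 34.05
tool_pos: [0.4799, -0.3487, 0.2501]
tool_rot: [0.004, -0.04, 0.999, -0.004]
contact_force: [-0.3, -1.2, -0.1]
gripper_width: 0.519
grasp_force: 61.4
```

Request:
apply_moves(moves=[[[0,0,0],[-0.3,1.5,0],1],[[0,0,0],[-1.2,5,0],1],[[0,0,0],[-2.3,9.5,0],1],[[0,0,0],[-3.4,14,0],1],[[0,0,0],[-4.5,18.5,0],1],[[0,0,0],[-5.6,23,0],1],[[0,0,0],[-6.6,27.5,0],1],[[0,0,0],[-7.7,32,0],1],[[0,0,0],[-8.7,36.5,0],1],[[0,0,0],[-9.5,40,0],1],[[0,0,0],[-9.7,40.9,0],1],[[0,0,0],[-9.7,40.9,3],1],[[0,0,0],[-9.7,40.9,7],1],[[0,0,0],[-9.7,40.9,10],1],[[0,0,0],[-9.7,40.9,12],1],[[0,0,0],[-9.7,40.9,12.6],1],[[0,0,0],[-9.7,40.9,12.6],1],[[0,0,0],[-9.7,40.9,12.6],1]])

```text
time: 35.85
tool_pos: [0.5427, 0.0685, 0.118]
tool_rot: [0.001, -0.039, 0.999, -0.0]
contact_force: [-0.4, -0.5, -1.2]
gripper_width: 0.519
grasp_force: 61.6
```

```bash
python3 - <<'E'
from h import *
np.set_printoptions(precision=4,suppress=True)
w=manip.grab_frame("wrist"); save(w,"w11")
st=manip.state(); print(st["tool_pos"],st["tool_rot"],st["contact_force"],st["gripper_width"])
b=blob(w,"yellow",(.551,-.046,.105),40); print(b,hullc(w,(.551,-.046,.116),.023,.022),atz(w,b[0],.11))
E
```

```text
[0.5432 0.0685 0.1187] [ 0.0012 -0.0395  0.9992 -0.0001] [ 1.5029  0.2937 -1.0452] 0.5157808860038302
(array([ 71.8241, 275.9823]), array([  19,  232,  105,   90, 6991], dtype=int32)) (array([ 66.2349, 275.598 ]), 7564.694093943923) [ 0.548  -0.0408  0.11  ]
```

View pics/w11.png

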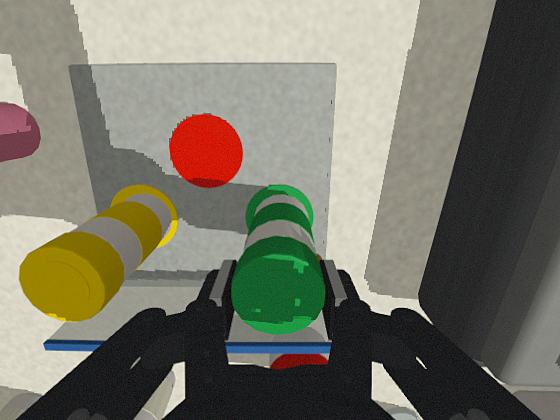

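The yellow jar leans only by perspective. Its mark shows around it at (144,217), and green is held over its own mark (279,210). I check the relative offsets.

```bash
python3 - <<'E'
from h import *
np.set_printoptions(precision=4,suppress=True)
w=manip.grab_frame("wrist"); st=manip.state(); print(st["tool_pos"])
b=blob(w,"red",(.492,.008,.01),25); print("red",atz(w,b[0],.01),b)
# yellow mark upper arc: left/top/right extremes of mask in region
m=cmask(w["image"],"yellow"); 
t=np.linspace(0,2*np.pi,72)
def ext(x,y): 
    p=np.array([proj(w,(x+.029*np.cos(a),y+.029*np.sin(a),.01)) for a in t]); return p[:,0].min(),p[:,1].min(),p[:,0].max()
ys,xs=np.nonzero(m[178:250,100:190]); ys+=178; xs+=100
up=ys<225
print("meas L,T,R",xs[up].min(),ys.min(),xs.max(), "pred(.5511,-.046)",ext(.5511,-.046))
gm=cmask(w["image"],"green"); ys,xs=np.nonzero(gm[175:220,230:330]); print("green L,T,R",xs.min()+230,ys.min()+175,xs.max()+230,ext(.5423,.0697))
# held green cap
z=st["tool_pos"][2]+.002+.010
E
```

```text
[0.5434 0.0685 0.119 ]
red [0.4906 0.0075 0.01  ] (array([205.9444, 149.3443]), array([ 170,  113,   73,   74, 4209], dtype=int32))
meas L,T,R 100 183 177 pred(.5511,-.046) (np.float64(109.63893817107012), np.float64(183.07227264309796), np.float64(177.31260807240454))
green L,T,R 246 184 312 (np.float64(245.0258672777534), np.float64(183.2857519219694), np.float64(313.19582715552826))
```

```bash
python3 - <<'E'
from h import *
np.set_printoptions(precision=2,suppress=True)
w=manip.grab_frame("wrist")
t=np.linspace(0,2*np.pi,72)
H=lambda x,y:np.array([proj(w,(x+.023*np.cos(a),y+.023*np.sin(a),z)) for a in t for z in(.116,.094)],np.float32)
m=cmask(w["image"],"yellow"); n,l,s,c=cv2.connectedComponentsWithStats(m); i=l[276,72]; M=(l==i).astype(np.uint8)
M=cv2.morphologyEx(M,cv2.MORPH_OPEN,np.ones((9,9)))
print("mask bbox",cv2.boundingRect(M))
def iou(p):
    q=np.zeros_like(M); cv2.fillConvexPoly(q,cv2.convexHull(np.round(H(*p)).astype(np.int32)),1); return (q&M).sum()/(q|M).sum()
best=max(((iou((x,y)),x,y) for x in np.arange(.545,.558,.0005) for y in np.arange(-.051,-.038,.0005))); print(best,iou((.5511,-.046)))
im=w["image"][170:340,0:200].copy(); im=cv2.resize(im,None,fx=3,fy=3)
for p,col in (((.5511,-.046),(255,0,0)),(best[1:],(0,0,255))):
    h=cv2.convexHull(((H(*p)-[0,170])*3).astype(np.int32)); cv2.polylines(im,[h],True,col,1)
cv2.imwrite("pics/c12.png",im[:,:,::-1])
E
```

```text
mask bbox (21, 230, 104, 89)
(np.float64(0.9087213114754098), np.float64(0.5519999999999993), np.float64(-0.04399999999999999)) 0.8511851945747243
```

View pics/c12.png

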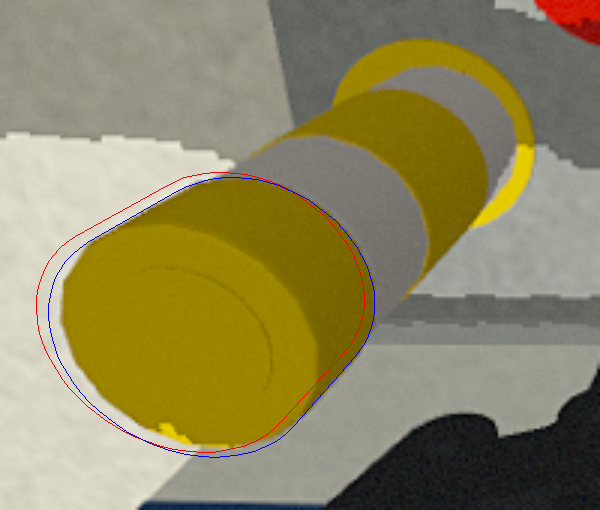

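Request:
apply_moves(moves=[[[0,0,0],[0.05,0.05,0.5],1],[[0,0,0],[0.05,0.05,0.9],1],[[0,0,0],[0.05,0.05,1.1],1],[[0,0,0],[0.05,0.05,1.1],1]])

```text
time: 36.4
tool_pos: [0.5428, 0.0692, 0.1081]
tool_rot: [0.001, -0.04, 0.999, 0.0]
contact_force: [-2.9, 0.9, 5.4]
gripper_width: 0.519
grasp_force: 62.2
```

Request:
apply_moves(moves=[[[0,0,0],[0,0,0],-0.5],[[0,0,0],[0,0,0],-0.5],[[0,0,0],[0,0,0],-0.5],[[0,0,0],[0,0,-3],-0.5],[[0,0,0],[0,0,-7],-0.5],[[0,0,0],[0,0,-11],-0.5],[[0,0,0],[1,-2.3,-13.6],-0.5],[[0,0,0],[2.8,-6.3,-13.6],-0.5],[[0,0,0],[4.6,-10.4,-13.6],-0.5],[[0,0,0],[6.4,-14.4,-13.6],-0.5],[[0,0,0],[8.2,-18.5,-13.6],-0.5],[[0,0,0],[10,-22.5,-13.6],-0.5],[[0,0,0],[11.8,-26.6,-13.6],-0.5],[[0,0,0],[13.6,-30.6,-13.6],-0.5],[[0,0,0],[15.4,-34.7,-13.6],-0.5],[[0,0,0],[17,-38.3,-13.6],-0.5],[[0,0,0],[17.9,-40.2,-13.6],-0.5],[[0,0,0],[17.9,-40.2,-13.6],-0.5],[[0,0,0],[17.9,-40.2,-13.6],-0.5]])

```text
time: 38.3
tool_pos: [0.395, -0.3457, 0.2419]
tool_rot: [-0.0, -0.039, 0.999, 0.001]
contact_force: [0.4, 0.1, -0.1]
gripper_width: 0.742
grasp_force: 0.0
```

```bash
python3 - <<'E'
from h import *
np.set_printoptions(precision=4,suppress=True)
w=manip.grab_frame("wrist"); st=manip.state(); print(st["tool_pos"],st["tool_rot"],st["joint_pos"])
b=blob(w,"red",(.397,-.346,.1),40); print(b[0],atz(w,b[0],.105),hullc(w,(.397,-.346,.11),.023,.022))
E
```

```text
[ 0.3953 -0.3452  0.2419] [-0.0001 -0.0397  0.9992  0.0005] [-0.8599 -0.1851  1.8502  0.0005  1.4774 -2.5102]
[276.5066 206.5204] [ 0.3939 -0.3466  0.105 ] (array([276.8737, 208.2519]), 2039.3526450247737)
```

Request:
apply_moves(moves=[[[0,0,0],[-0.2,-0.1,4],-0.5],[[0,0,0],[-0.2,-0.1,8],-0.5],[[0,0,0],[-0.2,-0.1,12],-0.5],[[0,0,0],[-0.2,-0.1,14],-0.5],[[0,0,0],[-0.2,-0.1,14.3],-0.5],[[0,0,0],[-0.2,-0.1,14.3],-0.5],[[0,0,0],[-0.2,-0.1,14.3],1],[[0,0,0],[-0.2,-0.1,14.3],1],[[0,0,0],[-0.2,-0.1,14.3],1],[[0,0,0],[-0.2,-0.1,14.3],1],[[0,0,0],[-0.2,-0.1,14.3],1],[[0,0,0],[-0.2,-0.1,12],1],[[0,0,0],[-0.2,-0.1,8],1],[[0,0,0],[-0.2,-0.1,4],1],[[0,0,0],[-0.2,-0.1,0.5],1],[[0,0,0],[-0.2,-0.1,0],1]])

```text
time: 39.95
tool_pos: [0.3989, -0.3488, 0.2487]
tool_rot: [0.003, -0.04, 0.999, -0.004]
contact_force: [0.0, 0.0, -0.0]
gripper_width: 0.521
grasp_force: 61.4
```

Request:
apply_moves(moves=[[[0,0,0],[-0.5,1.5,0],1],[[0,0,0],[-1.8,5,0],1],[[0,0,0],[-3.3,9.3,0],1],[[0,0,0],[-4.8,13.6,0],1],[[0,0,0],[-6.3,17.9,0],1],[[0,0,0],[-7.9,22.2,0],1],[[0,0,0],[-9.4,26.5,0],1],[[0,0,0],[-10.9,30.8,0],1],[[0,0,0],[-12,33.8,0],1],[[0,0,0],[-12.3,34.5,0],1],[[0,0,0],[-12.3,34.5,0],1],[[0,0,0],[-12.3,34.5,3],1],[[0,0,0],[-12.3,34.5,7],1],[[0,0,0],[-12.3,34.5,10],1],[[0,0,0],[-12.3,34.5,12],1],[[0,0,0],[-12.3,34.5,12.5],1],[[0,0,0],[-12.3,34.5,12.5],1],[[0,0,0],[-12.3,34.5,12.5],1]])

```text
time: 41.75
tool_pos: [0.4932, 0.0063, 0.1185]
tool_rot: [0.001, -0.039, 0.999, -0.0]
contact_force: [-0.9, 0.8, -1.3]
gripper_width: 0.518
grasp_force: 61.6
```

```bash
python3 - <<'E'
from h import *
np.set_printoptions(precision=4,suppress=True)
w=manip.grab_frame("wrist"); save(w,"w13")
st=manip.state(); print(st["tool_pos"],st["tool_rot"],st["contact_force"])
E
```

```text
[0.4936 0.0064 0.119 ] [ 0.0014 -0.0393  0.9992 -0.0003] [ 1.0266 -0.5412 -0.7258]
```

View pics/w13.png

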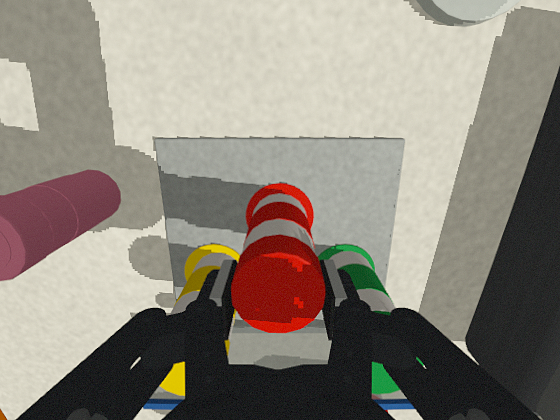

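The red jar is over its mark: mark at 246..314, jar axis at 279. I correct 1 mm and lower.

Request:
apply_moves(moves=[[[0,0,0],[0.1,0.1,0.5],1],[[0,0,0],[0.1,0.1,0.9],1],[[0,0,0],[0.1,0.1,1.1],1],[[0,0,0],[0.1,0.1,1.1],1]])

```text
time: 42.2
tool_pos: [0.4924, 0.0079, 0.108]
tool_rot: [0.001, -0.04, 0.999, -0.0]
contact_force: [-1.5, 0.7, 7.0]
gripper_width: 0.52
grasp_force: 62.1
```

Request:
apply_moves(moves=[[[0,0,0],[0,0,0],-0.5],[[0,0,0],[0,0,0],-0.5],[[0,0,0],[0,0,0],-0.5],[[0,0,0],[0,0,-2],-0.5],[[0,0,0],[0,0,-6],-0.5],[[0,0,0],[0,0,-10],-0.5],[[0,0,0],[0,0,-14],-0.5],[[0,0,0],[-3,0,-18],-0.5],[[0,0,0],[-7,0,-20],-0.5],[[0,0,0],[-7,0,-20],-0.5],[[0,0,0],[-7,0,-20],-0.5]])

```text
time: 43.3
tool_pos: [0.5614, 0.0134, 0.3057]
tool_rot: [-0.001, -0.04, 0.999, 0.0]
contact_force: [-0.8, -1.1, 0.4]
gripper_width: 0.752
grasp_force: 0.0
```

```bash
python3 - <<'E'
from h import *
np.set_printoptions(precision=4,suppress=True)
w=manip.grab_frame("wrist"); f=manip.grab_frame("side"); s=manip.grab_frame("scene")
for c,P in dict(red=(.492,.0077,.116),green=(.5423,.0697,.116),yellow=(.5511,-.046,.116)).items(): print(c,fitcap([f,s,w],c,np.array(P),rad=25,fixz=.116))
b=w["image"][90:300,150:430]
cv2.imwrite("pics/p14.png",np.hstack([cv2.resize(f["image"],(400,300)),cv2.resize(b,(400,300))])[:,:,::-1])
E
```

```text
red (array([0.4894, 0.009 , 0.116 ]), array([-0.8,  0.6, -0.7,  0.2,  0.2,  0.6]), [(433, 486), (419, 488), (1543, 1594)])
green (array([0.5382, 0.0689, 0.116 ]), array([-0.1,  4.9, -2.7,  0.9,  2.1,  2.1]), [(206, 414), (372, 481), (1725, 1491)])
yellow (array([ 0.5475, -0.0408,  0.116 ]), array([-2.6,  0.8, -1.2, -1.5, -0.9,  2.5]), [(440, 495), (491, 536), (1803, 1486)])
```

View pics/p14.png

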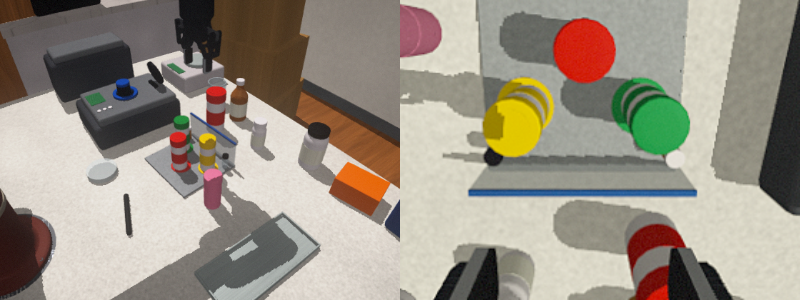

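The cup is in the well and all three jars stand upright in the bay. I check the yellow centring from straight overhead, by numbers only.

Request:
apply_moves(moves=[[[0,0,0],[-3.4,-3.2,0],-0.5],[[0,0,0],[-6.8,-6.5,0],-0.5],[[0,0,0],[-6.8,-6.5,0],-0.5],[[0,0,0],[-6.8,-6.5,0],-0.5],[[0,0,0],[-6.8,-6.5,0],-0.5]])

```text
time: 43.95
tool_pos: [0.6331, -0.0455, 0.3061]
tool_rot: [-0.0, -0.04, 0.999, 0.0]
contact_force: [-0.5, -0.4, 0.1]
gripper_width: 0.751
grasp_force: 0.0
```

```bash
cat > o.py <<'E'
from h import *
np.set_printoptions(precision=4,suppress=True)
w=manip.grab_frame("wrist"); R=cv2.Rodrigues(np.array(w["rvec"]))[0]; print("cam",-R.T@np.array(w["tvec"]).ravel(),manip.state()["tool_pos"])
for c,P in dict(red=(.492,.0077,.116),green=(.5423,.0697,.116),yellow=(.5511,-.046,.116)).items():
    n,l,s,ce=cv2.connectedComponentsWithStats(cmask(w["image"],c)); p=proj(w,P).round().astype(int)
    M=(l==l[p[1],p[0]]).astype(np.uint8); cs,_=cv2.findContours(M,0,1); C=max(cs,key=cv2.contourArea)
    e=cv2.minEnclosingCircle(C); print(c,atz(w,e[0],.116),e,cv2.contourArea(C),23*w["K"][0][0]/(1000*(R@np.array(P)+np.array(w["tvec"]).ravel())[2]))
E
python3 o.py
```

```text
cam [ 0.5491 -0.0523  0.4318] [ 0.6332 -0.0453  0.3065]
red [0.497  0.0012 0.116 ] ((336.0655822753906, 62.74590301513672), 36.642852783203125) 2738.5 23.835621248631515
green [0.5397 0.0685 0.116 ] ((394.76544189453125, 114.4259262084961), 24.55769920349121) 1620.0 22.416015362490192
yellow [ 0.5502 -0.0447  0.116 ] ((284.620849609375, 115.42007446289062), 23.628082275390625) 1639.5 22.439022442885083
```

```bash
python3 -c "
from plant import manip
print(manip.job_done())"
```

```text
the job is handed in; nothing more can be done
None
```

I handed the job in at about 44 s: all three jars went to the tray, then the cup into the well, then each jar back upright on its own mark, off by an estimated 1–2 mm; the result of the judging wasn't shown, and I viewed 17 pictures, over the limit of 14.

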